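Lids back on the kitchen canisters

TASK

The four storage canisters have been washed and have dried, and their wooden lids are piled up beside them, the smallest on top. Take the pile apart and put every lid on the canister it fits, seated all the way down with its disc flat on the rim. Leave the canisters standing where they are, leave the soap dish and the mug alone, and let no lid fall into the sink or on the floor.

Things in the scene. Friction and masses are not known exactly. Their poses are not given: they have to be found in the camera images.
- lid_small: the smallest wooden lid; at the start on top of the pile. Hollow white ring below, 20 mm high, outside 38 mm wide at its lower edge, 55 mm at the top; on it a pale disc 74 mm across, 20 to 29 mm up; in its centre a darker knob to grip, 29 to 46 mm up, 17 to 21 mm thick, wider at the top. 35 g. Origin on the axis at the ring's lower edge, z up. Stands over the next lid's knob: lift it 17 mm straight up to free it.
- lid_medium: the second smallest wooden lid; at the start second from the top. Hollow white ring below, 20 mm high, outside 51 mm wide at its lower edge, 68 mm at the top; on it a pale disc 87 mm across, 20 to 29 mm up; in its centre a darker knob to grip, 29 to 46 mm up, 17 to 21 mm thick, wider at the top. 50 g. Origin on the axis at the ring's lower edge, z up. Stands over the next lid's knob: lift it 17 mm straight up to free it.
- lid_large: the second largest wooden lid; at the start third from the top. Hollow white ring below, 20 mm high, outside 64 mm wide at its lower edge, 81 mm at the top; on it a pale disc 100 mm across, 20 to 29 mm up; in its centre a darker knob to grip, 29 to 46 mm up, 17 to 21 mm thick, wider at the top. 70 g. Origin on the axis at the ring's lower edge, z up. Stands over the next lid's knob: lift it 17 mm straight up to free it.
- lid_largest: the largest wooden lid; at the start at the bottom of the pile, standing on the worktop. Hollow white ring below, 20 mm high, outside 77 mm wide at its lower edge, 94 mm at the top; on it a pale disc 113 mm across, 20 to 29 mm up; in its centre a darker knob to grip, 29 to 46 mm up, 17 to 21 mm thick, wider at the top. 90 g. Origin on the axis at the ring's lower edge, z up. The other three stand on it, 29 mm apart.
- canister_white: the smallest of four open stoneware canisters, white, upright, empty and loose: 72 mm across, 68 mm high, wall 6 mm, round mouth 60 mm wide at the top. Takes the smallest lid: its ring goes down into the mouth and its disc rests on the rim, the lid's origin then 48 mm above the canister's. 300 g. Origin at the centre of its underside; z up.
- canister_terracotta: the second smallest of four open stoneware canisters, terracotta (orange-brown), upright, empty and loose: 85 mm across, 80 mm high, wall 6 mm, round mouth 73 mm wide at the top. Takes the second smallest lid: its ring goes down into the mouth and its disc rests on the rim, the lid's origin then 60 mm above the canister's. 420 g. Origin at the centre of its underside; z up.
- canister_blue: the second largest of four open stoneware canisters, blue, upright, empty and loose: 98 mm across, 92 mm high, wall 6 mm, round mouth 86 mm wide at the top. Takes the second largest lid: its ring goes down into the mouth and its disc rests on the rim, the lid's origin then 72 mm above the canister's. 550 g. Origin at the centre of its underside; z up.
- canister_grey: the largest of four open stoneware canisters, dark grey, upright, empty and loose: 111 mm across, 104 mm high, wall 6 mm, round mouth 99 mm wide at the top. Takes the largest lid: its ring goes down into the mouth and its disc rests on the rim, the lid's origin then 84 mm above the canister's. 700 g. Origin at the centre of its underside; z up.
- soap_dish: a white dish with a bar of yellow soap on the worktop at the left, 88 x 123 x 27 mm, origin at the centre of its underside. Not part of the job.
- mug: a white straight mug with a handle on the worktop at the right, 68 x 98 (with handle) x 98 mm, origin at the underside's centre. Not part of the job.

How it is judged:
By the outcome, as a careful person would: the job done as asked, in the order asked, and still so for the second after the job is handed in, with the robot touching nothing.
It also fails if it takes over 112 s, if anything falls off the work surface, if the arm or the gripper's body presses on something with over 40 N, if the wrist force passes 120 N, or if a joint passes its speed limit or range.

ROBOT

A 6-joint arm with a two-finger parallel gripper is mounted at the origin on a cart in front of the work surface, level with it; the furniture and walls round the work are solid. World frame = base frame: x ahead of the robot, y to its left, z up, the work surface at z = 0. Lengths are in m, angles in rad, forces in N, time in s.
With the tool pointing down it reaches from about 0.35 to 0.975 m from the base axis. Payload 17.4 kg.
Tool frame: the origin (TCP) lies midway between the tips of the shut fingers; the grasp point (between the pads) lies 19 mm behind it (bot.tcp_to_grasp is the distance from the TCP to the grasp point, in m); z points along the fingers, y is the line along which they close (so a half turn about z gives the same grasp; the last joint's range is limited). The gripper opens to 85 mm and grips with 20 to 120 N. Pads are 22 mm wide; open, the fingers measure 114 mm over their backs; the gripper's body (76 mm by 85 mm) begins 54 mm behind the grasp point. The pads swing forward as they close: fully open they stand 13 mm farther back than shut.
Start: joints at [-1.242, 0.116, 1.442, -0, 1.584, -0.038], TCP at [0.242, -0.63, 0.231] pointing down, gripper open.
Joint ranges: [-2.83, 2.83], [-0.83, 2.19], [0.07, 2.5], [-1.14, 4.28], [0.01, 3], [-2.97, 2.97]. Speed limits (rad/s): [1.89, 1.89, 2.22, 3.14, 3.14, 3.14].

INTERFACE

Orientations are given as a unit quaternion [w, x, y, z].
In Python, from station import bot gives the robot as it stands.
- The arm moves only by the tool apply_moves, never from a script. Its argument "rows" is a list of rows, each a list of 7 numbers: the closure, from -1 (fully open) to 1 (shut), then the shift along the tool's x, y, z as a fraction of full scale, then the turn, a rotation vector about the tool's x, y, z as a fraction of full scale. A call has 1 to 5 rows; each row shifts and turns the commanded pose from where the row before left it, along the tool's axes as they then stand; what a row does not reach is not made up. Full scale, the value 1, is 2.5 cm for a shift and 45 degrees for a turn. A row lasts 1/12 s, in which the tool goes at most 41.7 mm and 7.16 degrees, less where a joint would pass 70% of its speed; a pose out of reach is approached as far as the arm can. A call with a number of a shift or a turn outside -1 to 1 is refused whole. A call with a gripper value outside its range is refused whole. The fingers move at their own pace and stop on an object; the grip force is fixed at half the most. Time passes only in rows, so rows that do not move let the fingers close. It gives the time, the measured TCP pose, the force, the opening and the grip force at its end, in the units of the state.
- bot.get_obs(): the state, without advancing time (a new reading comes with each control period).
- bot.grab_frame(name): name is "scene" or "top" or "wrist"; returns the picture (384x512x3 uint8, red, green, blue); there is no depth.
- bot.get_calibration(name): a dict with "fx", "fy", "cx", "cy" (pixels), "origin" and "orientation" of the camera in the world; the wrist camera has in their place "hand_eye" (4x4, takes a point from camera to tool coordinates, whose origin is the TCP and whose axes are the flange's). Camera axes: x right, y down, z forward; pixel columns grow to the right and rows downward; lengths in m; the calibration is good to about 2 mm. A picture is of the moment at which its call begins: read the wrist's pose just before it. get_calibration takes no time and is no camera call.
- bot.sign_off(): hands the job in; it is judged then, once.
The state is a dict: "t": time; "qpos": joint angles; "joint_velocities": joint speeds; "joint_efforts": joint torques, N m; "eef_pos": TCP position; "tcp_rot": TCP orientation; "contact_force": force on the tool from outside, world axes, zero at the start; "ft_torque": the same for the moment, N m; "grip_width": finger opening in m; "grip_force": force on a finger pad.
Only numpy, scipy, OpenCV 4.12 (cv2) and the standard library are available. Lean on these libraries where they do the work, as an engineer would, in place of code of your own. Each camera call takes 0.05 s, during which the arm holds its last target. There are 200 camera calls.

## Working session

There is one attempt and no reset: what is moved stays moved. The work goes in short steps, Python scripts to look and compute and a tool call to move; the robot and the scene stay as the last step left them, time stands still between calls to the robot, and variables do not carry over. Pictures are saved under pics/ and viewed, at most 14 in all, crops included, and the job is handed in when it is done.

Besides the shell and the picture viewer there is one more tool, called after "Emit:" in YAML: its name, and indented under it one key for each argument. apply_moves: Moves the arm, as the interface text tells. Its arguments: {"type":"object","properties":{"rows":{"type":"array"}},"required":["rows"]}

```bash
ls; mkdir -p pics; python3 - <<'E'
from station import bot
import cv2,numpy as np
o=bot.get_obs();print({k:np.round(v,3).tolist() for k,v in o.items()})
for n in("scene","top"):
    im=bot.grab_frame(n);cv2.imwrite(f"pics/{n}0.png",im[:,:,::-1]);print(bot.get_calibration(n))
print(bot.get_calibration("wrist"),bot.tcp_to_grasp)
E
```

```text
pics
{'t': 0.0, 'qpos': [-1.242, 0.116, 1.442, -0.0, 1.584, -0.038], 'joint_velocities': [-0.001, -0.0, 0.001, 0.001, -0.001, 0.0], 'joint_efforts': [-0.001, -73.199, -63.249, -0.0, 0.006, -0.0], 'eef_pos': [0.242, -0.63, 0.231], 'tcp_rot': [-0.001, 0.983, 0.182, -0.0], 'contact_force': [0.384, 1.218, -0.665], 'ft_torque': [0.017, -0.017, -0.029], 'grip_force': 0.0, 'grip_width': 0.085}
{'fx': 476.0683225068767, 'fy': 476.0683225068767, 'cx': 257.3623362448179, 'cy': 192.29489207305292, 'origin': array([ 0.36648247, -1.35235133,  1.44575293]), 'orientation': array([-0.36506412,  0.92899208, -0.05347253,  0.02902742])}
{'fx': 350.50592978813734, 'fy': 350.50592978813734, 'cx': 254.12760228252648, 'cy': 190.86243995755936, 'origin': array([ 0.34937926, -0.12470103,  1.45683284]), 'orientation': array([-0.04438065,  0.70773747, -0.7030316 ,  0.05370844])}
{'fx': 311.4043988945097, 'fy': 311.4043988945097, 'cx': 253.85624660491175, 'cy': 197.61564709648064, 'hand_eye': array([[-6.65007958e-04, -9.45524493e-01, -3.25550288e-01,
         8.36355505e-02],
       [ 9.99999727e-01, -5.24100112e-04, -5.20528748e-04,
         4.40496138e-04],
       [ 3.21551739e-04, -3.25550546e-01,  9.45524584e-01,
        -1.42747958e-01],
       [ 0.00000000e+00,  0.00000000e+00,  0.00000000e+00,
         1.00000000e+00]])} 0.0187
```

View pics/top0.png

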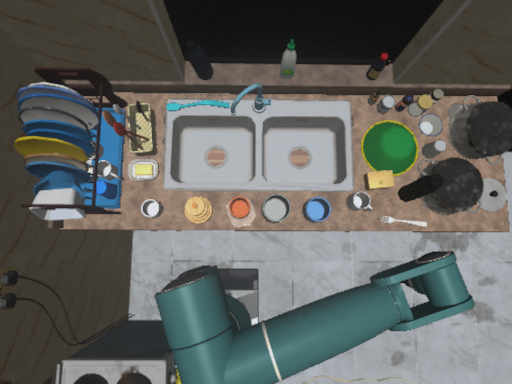

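View pics/scene0.png

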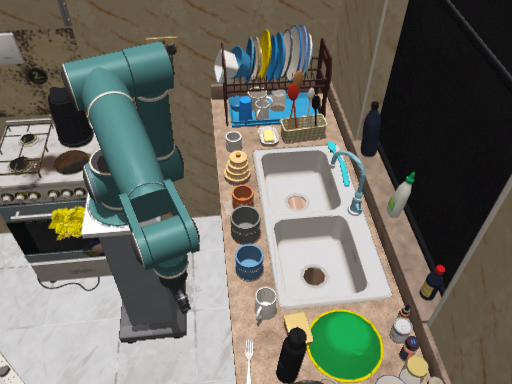

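```bash
cat > h.py <<'E'
import numpy as np,cv2
from scipy.spatial.transform import Rotation as R
from station import bot
def rot(q): return R.from_quat([q[1],q[2],q[3],q[0]]).as_matrix()
def cam(name,obs=None):
    c=bot.get_calibration(name)
    K=np.array([[c['fx'],0,c['cx']],[0,c['fy'],c['cy']],[0,0,1]])
    if name=='wrist':
        T=np.eye(4);T[:3,:3]=rot(obs['tcp_rot']);T[:3,3]=obs['eef_pos'];T=T@c['hand_eye'];return K,T[:3,:3],T[:3,3]
    return K,rot(c['orientation']),np.array(c['origin'])
def p2w(C,uv,z):
    K,A,o=C;d=A@np.linalg.inv(K)@np.array([uv[0],uv[1],1.]);return o+d*(z-o[2])/d[2]
def w2p(C,p):
    K,A,o=C;q=K@(A.T@(np.asarray(p,float)-o));return q[:2]/q[2]
def circ(C,x,y,z,r,n=60):
    return np.array([w2p(C,(x+r*np.cos(a),y+r*np.sin(a),z)) for a in np.linspace(0,2*np.pi,n)])
def overlay(im,C,circles,box,s,fn):
    x0,y0,x1,y1=box
    b=cv2.resize(im[y0:y1,x0:x1,::-1],None,fx=s,fy=s,interpolation=cv2.INTER_CUBIC)
    for c in circles:
        p=((circ(C,*c)-[x0,y0]+.5)*s-.5).round().astype(int);cv2.polylines(b,[p],True,(0,255,0),1)
    cv2.imwrite(fn,b)
E
python3 - <<'E'
from h import *
C=cam('top');im=cv2.imread('pics/top0.png')[:,:,::-1]
cs=[]
for n,uv,z,r in[('white',(150,208),.068,.036),('pile',(198,208),.116,.037),('terra',(240,208),.08,.0425),('grey',(275,208),.104,.0555),('blue',(317,209),.092,.049)]:
    p=p2w(C,uv,z);print(n,p.round(3));cs.append((p[0],p[1],z,r))
cs.append((*p2w(C,(198,208),.116)[:2],.029,.0565))
overlay(im,C,cs,(130,180,330,235),4,'pics/t1.png')
E
```

```text
white [0.472 0.269 0.068]
pile [0.469 0.073 0.116]
terra [ 0.473 -0.087  0.08 ]
grey [ 0.472 -0.223  0.104]
blue [ 0.47  -0.389  0.092]
```

View pics/t1.png

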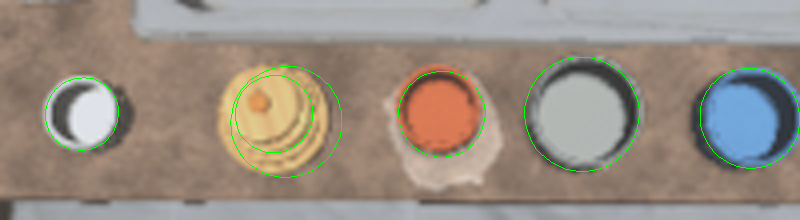

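Emit:
apply_moves:
  rows:
    - [-1,0,0,-1,0,0,0.155]
    - [-1,0,0,-1,0,0,0.155]
    - [-1,0,0,-1,0,0,0.156]
    - [-1,0.92,-0.96,0,0,0,0]
    - [-1,0.92,-0.96,0,0,0,0]

```text
t: 0.52
eef_pos: [0.2878, -0.5824, 0.3074]
tcp_rot: [0.001, 1.0, -0.001, 0.0]
contact_force: [0.7, -0.7, -0.2]
grip_width: 0.0854
grip_force: 0.0
```

Emit:
apply_moves:
  rows:
    - [-1,0.92,-0.96,0,0,0,0]
    - [-1,0.92,-0.96,0,0,0,0]
    - [-1,0.92,-0.96,0,0,0,0]
    - [-1,0.92,-0.96,0,0,0,0]
    - [-1,0.92,-0.96,0,0,0,0]

```text
t: 0.93
eef_pos: [0.4037, -0.4606, 0.306]
tcp_rot: [-0.0, 1.0, 0.0, -0.0]
contact_force: [-0.4, -0.5, -0.2]
grip_width: 0.085
grip_force: 0.0
```

Emit:
apply_moves:
  rows:
    - [-1,0.92,-0.96,0,0,0,0]
    - [-1,0.92,-0.96,0,0,0,0]
    - [-1,0.92,-0.96,0,0,0,0]
    - [-1,0,0,0,0,0,0]
    - [-1,0,0,0,0,0,0]

```text
t: 1.35
eef_pos: [0.4728, -0.3888, 0.306]
tcp_rot: [-0.0, 1.0, 0.002, -0.0]
contact_force: [-0.3, -0.4, 0.5]
grip_width: 0.0852
grip_force: 0.0
```

```bash
cat >> h.py <<'E'
import pickle
def snap(fn):
    o=bot.get_obs();im=bot.grab_frame('wrist');C=cam('wrist',o)
    pickle.dump((im,C),open(f'pics/{fn}.pkl','wb'));return im,C
def load(fn): return pickle.load(open(f'pics/{fn}.pkl','rb'))
E
python3 -c "from h import *;snap('w1')"
```

Emit:
apply_moves:
  rows:
    - [-1,0,-1,0,0,0,0]
    - [-1,0,-1,0,0,0,0]
    - [-1,0,-1,0,0,0,0]
    - [-1,0,-1,0,0,0,0]
    - [-1,0,-1,0,0,0,0]

```text
t: 1.82
eef_pos: [0.4709, -0.2649, 0.3061]
tcp_rot: [0.0, 1.0, -0.001, -0.0]
contact_force: [0.6, 0.4, -0.4]
grip_width: 0.0856
grip_force: 0.0
```

Emit:
apply_moves:
  rows:
    - [-1,0,-1,0,0,0,0]
    - [-1,0,-1,0,0,0,0]
    - [-1,0,-1,0,0,0,0]
    - [-1,0,-0.6,0,0,0,0]
    - [-1,0,0,0,0,0,0]

```text
t: 2.23
eef_pos: [0.4713, -0.1738, 0.3067]
tcp_rot: [-0.0, 1.0, 0.001, 0.0]
contact_force: [-0.0, -0.2, -0.9]
grip_width: 0.0857
grip_force: 0.0
```

```bash
python3 -c "from h import *;print(bot.get_obs()['eef_pos']);snap('w2')"
```

```text
[ 0.47127905 -0.17376639  0.30666811]
```

Emit:
apply_moves:
  rows:
    - [-1,0,-1,0,0,0,0]
    - [-1,0,-1,0,0,0,0]
    - [-1,0,-1,0,0,0,0]
    - [-1,0,-1,0,0,0,0]
    - [-1,0,-1,0,0,0,0]

```text
t: 2.7
eef_pos: [0.4715, -0.0504, 0.3062]
tcp_rot: [0.0, 1.0, -0.001, -0.0]
contact_force: [1.2, -0.1, 0.4]
grip_width: 0.0858
grip_force: 0.0
```

Emit:
apply_moves:
  rows:
    - [-1,0,-1,0,0,0,0]
    - [-1,0,-1,0,0,0,0]
    - [-1,0,-1,0,0,0,0]
    - [-1,0,-1,0,0,0,0]
    - [-1,0,-1,0,0,0,0]

```text
t: 3.12
eef_pos: [0.4718, 0.0748, 0.3062]
tcp_rot: [0.0, 1.0, -0.0, -0.0]
contact_force: [-0.2, -0.9, 0.2]
grip_width: 0.0854
grip_force: 0.0
```

Emit:
apply_moves:
  rows:
    - [-1,0,0,0,0,0,0]
    - [-1,0,0,0,0,0,0]

```text
t: 3.28
eef_pos: [0.4719, 0.0747, 0.3061]
tcp_rot: [0.0, 1.0, 0.001, -0.0]
contact_force: [0.0, -1.1, 0.3]
grip_width: 0.0856
grip_force: 0.0
```

```bash
python3 - <<'E'
from h import *
print(bot.get_obs()['eef_pos']);snap('w3')
T=[cv2.resize(load(k)[0][:,:,::-1],(400,300),interpolation=cv2.INTER_AREA) for k in('w1','w2','w3')]
cv2.imwrite('pics/m1.png',np.vstack([np.hstack(T[:2]),np.hstack([T[2],T[2]*0])]))
E
```

```text
[0.47185491 0.07466605 0.30606518]
```

View pics/m1.png

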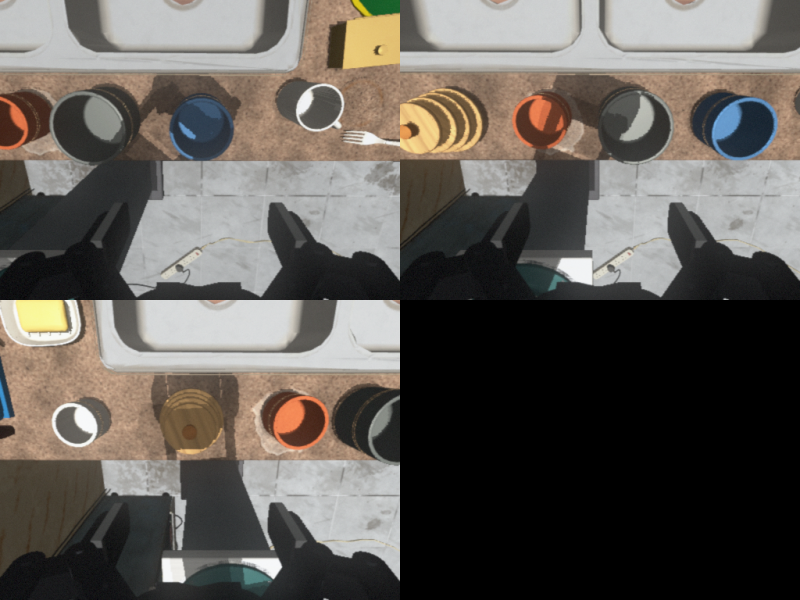

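```bash
cat >> h.py <<'E'
def fit(im,C,x,y,zr,w=.012,st=.0005):
    """grid search for x,y so that the circles (z,r) lie on image edges"""
    g=cv2.GaussianBlur(im,(0,0),1.0).astype(np.float32)
    G=np.minimum(np.hypot(cv2.Sobel(g,cv2.CV_32F,1,0),cv2.Sobel(g,cv2.CV_32F,0,1)).max(2),80)
    best=(-1,)
    for dx in np.arange(-w,w+1e-9,st):
        for dy in np.arange(-w,w+1e-9,st):
            p=np.vstack([circ(C,x+dx,y+dy,z,r) for z,r in zr]).astype(np.float32)
            s=cv2.remap(G,p[:,:1],p[:,1:],cv2.INTER_LINEAR).mean()
            if s>best[0]: best=(s,x+dx,y+dy)
    return best
RIM={'white':(.068,.036),'terra':(.08,.0425),'blue':(.092,.049),'grey':(.104,.0555)}
def rim(n): z,r=RIM[n];return [(z,r),(z,r-.006)]
E
python3 - <<'E'
from h import *
out=[]
for k,L in{'w1':{'blue':(202,129),'grey':(92,125)},'w2':{'blue':(737,126),'grey':(637,124),'terra':(541,121)},'w3':{'white':(76,424),'terra':(301,422)}}.items():
    im,C=load(k);cs=[]
    for n,(u,v) in L.items():
        u,v=u%400*1.28,v%300*1.28;p=p2w(C,(u,v),RIM[n][0])
        f=fit(im,C,p[0],p[1],rim(n));print(k,n,p.round(4)[:2],np.round(f,4))
        cs+=[(f[1],f[2],*q) for q in rim(n)]
    if k=='w3':
        p=p2w(C,(190*1.28,132*1.28),.133);f=fit(im,C,p[0],p[1],[(.133,.0105),(.116,.037)]);print('pile',p.round(4),np.round(f,4))
        for z,r in[(.133,.0105),(.116,.037),(.087,.0435),(.058,.05),(.029,.0565)]:cs.append((f[1],f[2],z,r))
        f=fit(im,C,f[1],f[2],[(.133,.0105),(.116,.037),(.087,.0435),(.058,.05),(.029,.0565)]);print('pile all',np.round(f,4))
    overlay(im,C,cs,(0,70,512,220),1.5,f'pics/o{k}.png');out.append(cv2.imread(f'pics/o{k}.png')[:200])
cv2.imwrite('pics/m2.png',np.vstack(out))
E
```

```text
w1 blue [ 0.4738 -0.3945] [64.8879  0.4708 -0.3935]
w1 grey [ 0.4821 -0.236 ] [61.846   0.4751 -0.228 ]
w2 blue [ 0.4772 -0.3812] [73.7539  0.4712 -0.3917]
w2 grey [ 0.4826 -0.2298] [61.5667  0.4746 -0.2283]
w2 terra [ 0.4821 -0.0862] [71.7323  0.4786 -0.0827]
w3 white [0.4753 0.2684] [74.4181  0.4743  0.2694]
w3 terra [ 0.4811 -0.0832] [73.6364  0.4801 -0.0812]
pile [0.4783 0.0853 0.133 ] [50.0931  0.4788  0.0863]
pile all [48.3606  0.4783  0.0868]
```

View pics/m2.png

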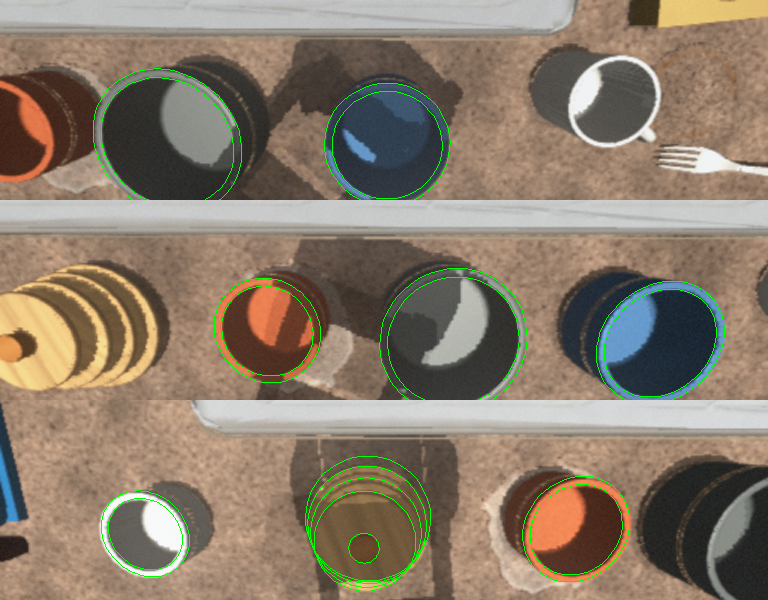

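Emit:
apply_moves:
  rows:
    - [-0.3,0.26,-0.47,1,0,0,0]
    - [-0.3,0,0,1,0,0,0]
    - [-0.3,0,0,1,0,0,0]
    - [-0.3,0,0,1,0,0,0]
    - [-0.3,0,0,0,0,0,0]

```text
t: 3.75
eef_pos: [0.4768, 0.0851, 0.2015]
tcp_rot: [0.001, 1.0, -0.001, -0.003]
contact_force: [-0.9, -0.4, -1.5]
grip_width: 0.0551
grip_force: 0.0
```

```bash
python3 - <<'E'
from h import *
o=bot.get_obs();print(o['eef_pos'],o['tcp_rot'],o['grip_width']);im,C=snap('w4')
f=fit(im,C,.4785,.0865,[(.133,.0105),(.116,.037)]);print(f)
overlay(im,C,[(f[1],f[2],.133,.0105),(f[1],f[2],.116,.037)],(0,0,512,384),1.5,'pics/o4.png')
E
```

```text
[0.47679612 0.08506825 0.20149834] [ 5.40045258e-04  9.99995126e-01 -5.38045538e-04 -3.02753883e-03] 0.0550728180189404
(np.float32(50.27277), np.float64(0.479), np.float64(0.08650000000000001))
```

View pics/o4.png

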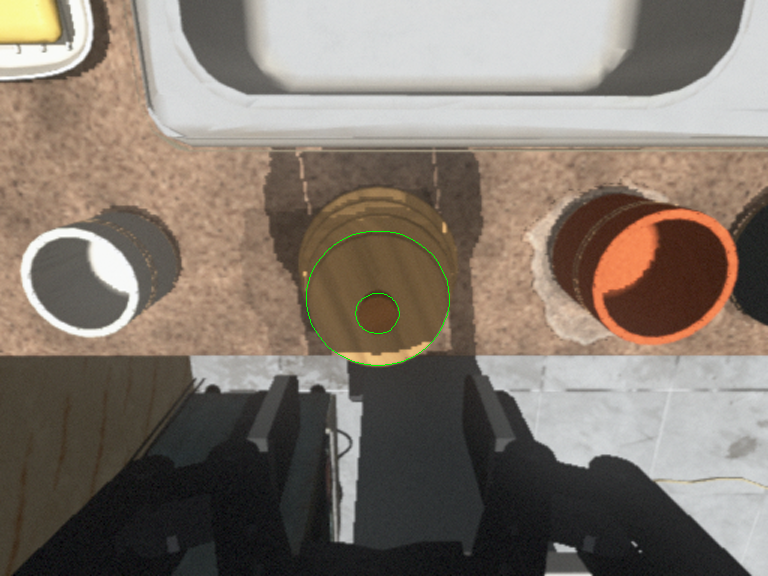

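Emit:
apply_moves:
  rows:
    - [-0.3,0.05,0,1,0,0,0]
    - [-0.3,0,0,1,0,0,0]
    - [-0.3,0,0,1,0,0,0]
    - [-0.3,0,0,0,0,0,0]
    - [-0.3,0,0,0,0,0,0]

```text
t: 4.22
eef_pos: [0.4796, 0.0862, 0.1326]
tcp_rot: [0.0, 1.0, -0.0, -0.0]
contact_force: [0.9, -0.9, 1.0]
grip_width: 0.0556
grip_force: 0.0
```

Emit:
apply_moves:
  rows:
    - [-0.3,0,0,0.48,0,0,0]
    - [1,0,0,0,0,0,0]
    - [1,0,0,0,0,0,0]
    - [1,0,0,0,0,0,0]
    - [1,0,0,0,0,0,0]

```text
t: 4.63
eef_pos: [0.4797, 0.0869, 0.1204]
tcp_rot: [-0.0, 1.0, 0.0, 0.001]
contact_force: [0.4, -0.6, 3.3]
grip_width: 0.017
grip_force: 58.5
```

Emit:
apply_moves:
  rows:
    - [1,0,0,0,0,0,0]
    - [1,0,0,0,0,0,0]
    - [1,0,0,0,0,0,0]

```text
t: 4.88
eef_pos: [0.4797, 0.0869, 0.1202]
tcp_rot: [-0.0, 1.0, 0.0, 0.001]
contact_force: [0.3, -0.6, 6.9]
grip_width: 0.0172
grip_force: 58.7
```

Emit:
apply_moves:
  rows:
    - [1,0,0,-0.3,0,0,0]
    - [1,0,0,-0.4,0,0,0]
    - [1,0,0,-0.5,0,0,0]
    - [1,0,0,-0.8,0,0,0]
    - [1,0,0,0,0,0,0]

```text
t: 5.3
eef_pos: [0.4804, 0.087, 0.1741]
tcp_rot: [-0.0, 1.0, 0.0, 0.002]
contact_force: [0.7, 0.4, 1.4]
grip_width: 0.0169
grip_force: 58.6
```

```bash
python3 - <<'E'
from h import *
o=bot.get_obs();print(o['eef_pos'],o['contact_force'],o['grip_width'],o['grip_force']);im,C=snap('w5')
cv2.imwrite('pics/w5.png',im[100:,:,::-1])
E
```

```text
[0.48044783 0.08700079 0.17410329] [0.70770689 0.40288761 1.37247216] 0.016860071687446864 58.60621808318456
```

View pics/w5.png

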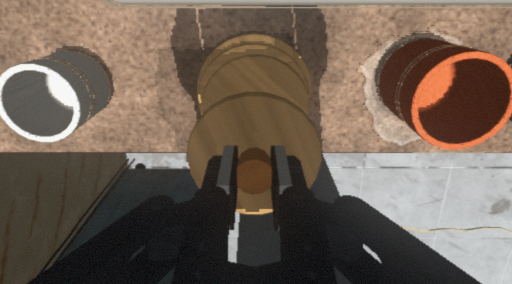

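```bash
python3 - <<'E'
from h import *
for k in('w4','w5'):
    im,C=load(k);print(k,fit(im,C,.474,.269,rim('white')),fit(im,C,.479,-.082,rim('terra')))
im,C=load('w5');print(fit(im,C,.4795,.087,[(.17,.037)]),fit(im,C,.4795,.087,[(.172,.037)]))
print(fit(im,C,.479,.0865,[(.087,.0435),(.104,.0105)]))
E
```

```text
w4 (np.float32(73.35744), np.float64(0.4725), np.float64(0.272)) (np.float32(73.18701), np.float64(0.4785), np.float64(-0.08299999999999999))
w5 (np.float32(67.93584), np.float64(0.473), np.float64(0.27)) (np.float32(68.00002), np.float64(0.479), np.float64(-0.08199999999999999))
(np.float32(51.24327), np.float64(0.48), np.float64(0.08650000000000001)) (np.float32(47.575745), np.float64(0.481), np.float64(0.0855))
(np.float32(31.242018), np.float64(0.486), np.float64(0.09050000000000001))
```

Emit:
apply_moves:
  rows:
    - [1,-0.1,-1,0,0,0,0]
    - [1,-0.1,-1,0,0,0,0]
    - [1,0,-1,0,0,0,0]
    - [1,0,-1,0,0,0,0]
    - [1,0,-1,0,0,0,0]

```text
t: 5.77
eef_pos: [0.4738, 0.213, 0.1695]
tcp_rot: [-0.0, 1.0, 0.0, -0.0]
contact_force: [1.0, -0.4, 0.1]
grip_width: 0.0171
grip_force: 58.7
```

Emit:
apply_moves:
  rows:
    - [1,0,-1,0,0,0,0]
    - [1,0,-1,0,0,0,0]
    - [1,0,-0.3,0,0,0,0]
    - [1,0,0,0,0,0,0]
    - [1,0,0,0,0,0,0]

```text
t: 6.18
eef_pos: [0.474, 0.2691, 0.1692]
tcp_rot: [0.0, 1.0, 0.001, -0.0]
contact_force: [0.3, -0.3, -0.3]
grip_width: 0.0168
grip_force: 58.7
```

Emit:
apply_moves:
  rows:
    - [1,0,0,0.8,0,0,0]
    - [1,0,0,0.8,0,0,0]
    - [1,0,0,0.8,0,0,0]
    - [1,0,0,0.6,0,0,0]
    - [1,0,0,0,0,0,0]

```text
t: 6.6
eef_pos: [0.473, 0.2674, 0.0913]
tcp_rot: [0.001, 1.0, -0.0, -0.002]
contact_force: [-0.4, -0.4, -0.7]
grip_width: 0.0168
grip_force: 58.7
```

Emit:
apply_moves:
  rows:
    - [1,0,0,0.2,0,0,0]
    - [1,0,0,0.1,0,0,0]
    - [1,0,0,0.1,0,0,0]
    - [1,0,0,0,0,0,0]

```text
t: 6.93
eef_pos: [0.4743, 0.2692, 0.0847]
tcp_rot: [-0.0, 1.0, 0.0, 0.0]
contact_force: [0.4, 0.1, -1.0]
grip_width: 0.0165
grip_force: 58.7
```

Emit:
apply_moves:
  rows:
    - [1,0,0,0.08,0,0,0]
    - [1,0,0,0.05,0,0,0]
    - [1,0,0,0,0,0,0]

```text
t: 7.18
eef_pos: [0.4746, 0.2698, 0.082]
tcp_rot: [-0.001, 1.0, 0.0, 0.001]
contact_force: [-0.3, 1.8, 5.4]
grip_width: 0.017
grip_force: 59.2
```

Emit:
apply_moves:
  rows:
    - [-0.3,0,0,0,0,0,0]
    - [-0.3,0,0,0,0,0,0]
    - [-0.3,0,0,0,0,0,0]
    - [-0.3,0,0,-0.6,0,0,0]
    - [-0.3,0,0,-1,0,0,0]

```text
t: 7.6
eef_pos: [0.4729, 0.2687, 0.1189]
tcp_rot: [0.001, 1.0, 0.0, -0.002]
contact_force: [-0.3, -0.3, 0.1]
grip_width: 0.0554
grip_force: 0.0
```

Emit:
apply_moves:
  rows:
    - [-0.3,0,0,-1,0,0,0]
    - [-0.3,0,0,-1,0,0,0]
    - [-0.3,0,1,-0.2,0,0,0]
    - [-0.3,0,1,0,0,0,0]
    - [-0.3,0,0,0,0,0,0]

```text
t: 8.02
eef_pos: [0.4743, 0.2168, 0.1767]
tcp_rot: [0.0, 1.0, -0.0, 0.001]
contact_force: [-0.5, -0.6, -0.4]
grip_width: 0.0555
grip_force: 0.0
```

```bash
python3 - <<'E'
from h import *
o=bot.get_obs();print(o['eef_pos'],o['grip_width']);im,C=snap('w6')
f=fit(im,C,.474,.27,[(.077,.037),(.094,.0105)]);print(f)
g=fit(im,C,.479,.0865,[(.087,.0435),(.104,.0105)]);print(g)
overlay(im,C,[(f[1],f[2],.077,.037),(f[1],f[2],.094,.0105),(g[1],g[2],.087,.0435),(g[1],g[2],.104,.0105)],(0,60,512,300),1.5,'pics/o6.png')
E
```

```text
[0.47425336 0.21680313 0.1767302 ] 0.05549940990411948
(np.float32(53.476685), np.float64(0.474), np.float64(0.269))
(np.float32(78.29238), np.float64(0.4755), np.float64(0.08650000000000001))
```

View pics/o6.png

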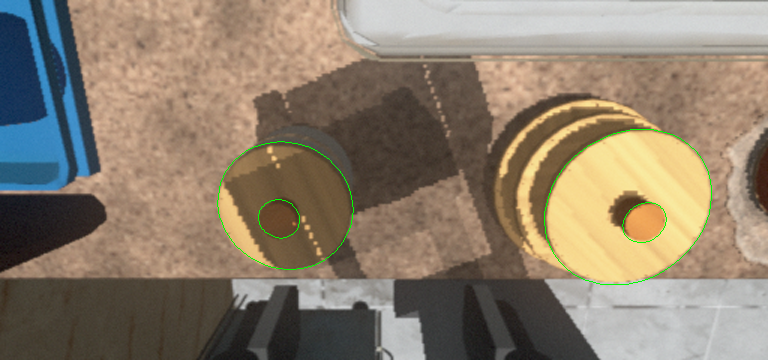

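Emit:
apply_moves:
  rows:
    - [-0.3,0.08,1,0,0,0,0]
    - [-0.3,0,1,0,0,0,0]
    - [-0.3,0,1,0,0,0,0]
    - [-0.3,0,1,0,0,0,0]
    - [-0.3,0,1,0,0,0,0]

```text
t: 8.48
eef_pos: [0.4761, 0.0937, 0.1758]
tcp_rot: [-0.0, 1.0, 0.001, -0.0]
contact_force: [1.2, 0.1, 0.1]
grip_width: 0.0554
grip_force: 0.0
```

Emit:
apply_moves:
  rows:
    - [-0.3,0,0.2,0,0,0,0]
    - [-0.3,0,0,0,0,0,0]
    - [-0.3,0,0,0,0,0,0]

```text
t: 8.73
eef_pos: [0.4763, 0.0898, 0.176]
tcp_rot: [-0.0, 1.0, 0.0, -0.0]
contact_force: [1.0, 0.6, 0.8]
grip_width: 0.0555
grip_force: 0.0
```

```bash
python3 - <<'E'
from h import *
o=bot.get_obs();print(o['eef_pos'],o['grip_width']);im,C=snap('w7')
print(fit(im,C,.477,.0865,[(.087,.0435),(.104,.0105)]),fit(im,C,.477,.0865,[(.058,.05),(.029,.0565)]),fit(im,C,.479,-.082,rim('terra')))
E
```

```text
[0.47632926 0.08983448 0.17595388] 0.05554822618831861
(np.float32(51.24406), np.float64(0.4775), np.float64(0.08600000000000001)) (np.float32(53.73745), np.float64(0.4695), np.float64(0.08650000000000001)) (np.float32(63.566547), np.float64(0.479), np.float64(-0.08249999999999999))
```

Emit:
apply_moves:
  rows:
    - [-0.3,0.04,0.14,1,0,0,0]
    - [-0.3,0,0,1,0,0,0]
    - [-0.3,0,0,0.8,0,0,0]
    - [-0.3,0,0,0.2,0,0,0]
    - [-0.3,0,0,0,0,0,0]

```text
t: 9.2
eef_pos: [0.4765, 0.0866, 0.0998]
tcp_rot: [0.0, 1.0, 0.001, -0.001]
contact_force: [-0.0, 0.9, 0.1]
grip_width: 0.0557
grip_force: 0.0
```

Emit:
apply_moves:
  rows:
    - [-0.3,0,0,0.2,0,0,0]
    - [-0.3,0,0,0,0,0,0]
    - [-0.3,0,0,0,0,0,0]

```text
t: 9.45
eef_pos: [0.4777, 0.0861, 0.097]
tcp_rot: [-0.0, 1.0, 0.001, 0.001]
contact_force: [0.6, -0.6, -0.5]
grip_width: 0.0557
grip_force: 0.0
```

Emit:
apply_moves:
  rows:
    - [-0.3,0,0,0.22,0,0,0]
    - [-0.3,0,0,0,0,0,0]
    - [1,0,0,0,0,0,0]
    - [1,0,0,0,0,0,0]
    - [1,0,0,0,0,0,0]

```text
t: 9.87
eef_pos: [0.4773, 0.0858, 0.0907]
tcp_rot: [-0.0, 1.0, 0.0, 0.0]
contact_force: [0.2, -0.1, 0.8]
grip_width: 0.0196
grip_force: 2.7
```

Emit:
apply_moves:
  rows:
    - [1,0,0,0,0,0,0]
    - [1,0,0,0,0,0,0]
    - [1,0,0,0,0,0,0]

```text
t: 10.12
eef_pos: [0.4774, 0.0859, 0.0909]
tcp_rot: [-0.0, 1.0, 0.0, 0.0]
contact_force: [-0.5, 0.6, 3.0]
grip_width: 0.0171
grip_force: 58.6
```

Emit:
apply_moves:
  rows:
    - [1,0,0,-0.3,0,0,0]
    - [1,0,0,-0.4,0,0,0]
    - [1,0,0,-0.5,0,0,0]
    - [1,0,0,-0.8,0,0,0]
    - [1,0,0,-0.6,0,0,0]

```text
t: 10.53
eef_pos: [0.4774, 0.0858, 0.1581]
tcp_rot: [-0.0, 1.0, 0.0, 0.001]
contact_force: [0.2, 0.3, -0.5]
grip_width: 0.0166
grip_force: 58.6
```

Emit:
apply_moves:
  rows:
    - [1,0.07,0.73,0,0,0,0]
    - [1,0,1,0,0,0,0]
    - [1,0,1,0,0,0,0]
    - [1,0,1,0,0,0,0]
    - [1,0,1,0,0,0,0]

```text
t: 10.95
eef_pos: [0.4791, -0.0335, 0.157]
tcp_rot: [0.0, 1.0, 0.001, 0.001]
contact_force: [0.8, -0.7, -0.4]
grip_width: 0.0167
grip_force: 58.6
```

Emit:
apply_moves:
  rows:
    - [1,0,1,0,0,0,0]
    - [1,0,1,0,0,0,0]
    - [1,0,0,0,0,0,0]
    - [1,0,0,0,0,0,0]

```text
t: 11.28
eef_pos: [0.4792, -0.0834, 0.1567]
tcp_rot: [0.0, 1.0, -0.001, 0.0]
contact_force: [0.1, 0.0, -1.5]
grip_width: 0.0169
grip_force: 58.7
```

```bash
python3 - <<'E'
from h import *
o=bot.get_obs();print(o['eef_pos'],o['grip_width']);im,C=snap('w8')
g=[fit(im,C,.477,.0865,[(.058,.05),(.075,.0105)]),fit(im,C,.475,-.228,rim('grey')),fit(im,C,.474,.269,[(.077,.037),(.094,.0105)])];print(g)
overlay(im,C,[(g[0][1],g[0][2],.058,.05),(g[1][1],g[1][2],.104,.0555)],(0,60,512,384),1.5,'pics/o8.png')
E
```

```text
[ 0.47920413 -0.08338947  0.15668056] 0.01687582015478149
[(np.float32(70.378204), np.float64(0.4735), np.float64(0.08650000000000001)), (np.float32(51.694656), np.float64(0.475), np.float64(-0.2275)), (np.float32(0.0), np.float64(0.46199999999999997), np.float64(0.257))]
```

View pics/o8.png

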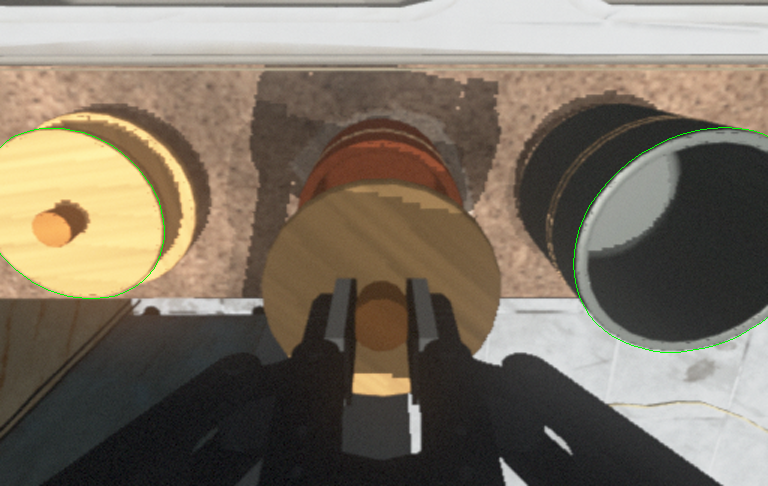

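Emit:
apply_moves:
  rows:
    - [1,0,-0.03,0.8,0,0,0]
    - [1,0,0,0.7,0,0,0]
    - [1,0,0,0.5,0,0,0]
    - [1,0,0,0.2,0,0,0]
    - [1,0,0,0,0,0,0]

```text
t: 11.75
eef_pos: [0.4788, -0.081, 0.0998]
tcp_rot: [-0.0, 1.0, 0.001, -0.001]
contact_force: [0.3, 0.6, -0.7]
grip_width: 0.0168
grip_force: 58.7
```

Emit:
apply_moves:
  rows:
    - [1,0,0,0.1,0,0,0]
    - [1,0,0,0.1,0,0,0]
    - [1,0,0,0,0,0,0]
    - [1,0,0,0,0,0,0]

```text
t: 12.08
eef_pos: [0.4793, -0.0817, 0.096]
tcp_rot: [0.0, 1.0, 0.0, 0.0]
contact_force: [0.1, -0.7, -0.0]
grip_width: 0.0168
grip_force: 58.7
```

Emit:
apply_moves:
  rows:
    - [1,0,0,0.08,0,0,0]
    - [1,0,0,0.05,0,0,0]
    - [1,0,0,0,0,0,0]

```text
t: 12.33
eef_pos: [0.4795, -0.0817, 0.0933]
tcp_rot: [0.0, 1.0, 0.0, 0.001]
contact_force: [-3.8, 1.0, 9.5]
grip_width: 0.0171
grip_force: 59.6
```

Emit:
apply_moves:
  rows:
    - [-0.3,0,0,0,0,0,0]
    - [-0.3,0,0,0,0,0,0]
    - [-0.3,0,0,0,0,0,0]
    - [-0.3,0,0,-0.6,0,0,0]
    - [-0.3,0,0,-1,0,0,0]

```text
t: 12.75
eef_pos: [0.4779, -0.0814, 0.1303]
tcp_rot: [-0.0, 1.0, 0.0, -0.002]
contact_force: [0.3, 0.1, -0.5]
grip_width: 0.0552
grip_force: 0.0
```

Emit:
apply_moves:
  rows:
    - [-0.3,0,0,-1,0,0,0]
    - [-0.3,0,-0.7,-0.4,0,0,0]
    - [-0.3,0,-1,0,0,0,0]
    - [-0.3,0,-1,0,0,0,0]
    - [-0.3,0,-1,0,0,0,0]

```text
t: 13.17
eef_pos: [0.479, 0.0117, 0.1675]
tcp_rot: [-0.0, 1.0, 0.0, 0.0]
contact_force: [0.8, 0.5, -0.6]
grip_width: 0.0551
grip_force: 0.0
```

Emit:
apply_moves:
  rows:
    - [-0.3,0,-1,0,0,0,0]
    - [-0.3,0,-1,0,0,0,0]
    - [-0.3,0,-1,0,0,0,0]
    - [-0.3,0,0,0,0,0,0]
    - [-0.3,0,0,0,0,0,0]

```text
t: 13.58
eef_pos: [0.4789, 0.0866, 0.1671]
tcp_rot: [0.0, 1.0, 0.001, -0.0]
contact_force: [0.5, -0.1, -0.8]
grip_width: 0.0554
grip_force: 0.0
```

```bash
python3 - <<'E'
from h import *
o=bot.get_obs();print(o['eef_pos'],o['grip_width']);im,C=snap('w9')
g=[fit(im,C,.477,.0865,[(.058,.05),(.075,.0105)]),fit(im,C,.479,-.082,[(.089,.0435),(.106,.0105)])];print(g)
overlay(im,C,[(g[0][1],g[0][2],.058,.05),(g[0][1],g[0][2],.075,.0105),(g[1][1],g[1][2],.089,.0435),(g[1][1],g[1][2],.106,.0105)],(0,60,512,384),1.5,'pics/o9.png')
E
```

```text
[0.47885203 0.08662105 0.16711505] 0.055426926007199735
[(np.float32(52.298443), np.float64(0.4755), np.float64(0.08750000000000001)), (np.float32(68.082436), np.float64(0.478), np.float64(-0.08149999999999999))]
```

View pics/o9.png

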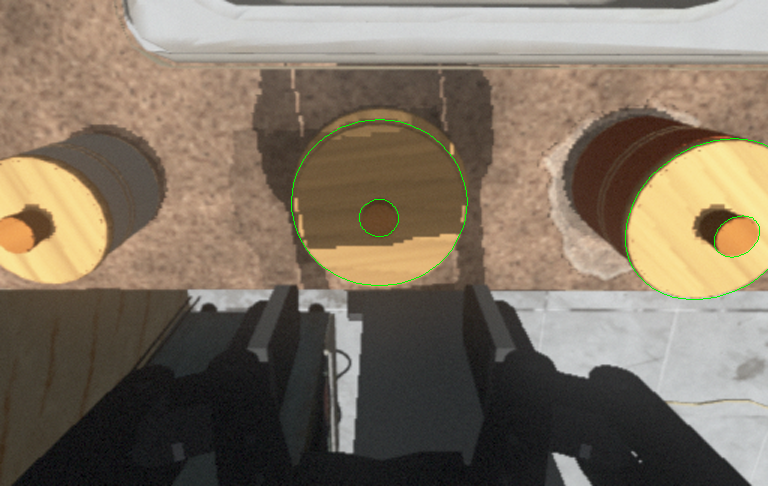

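Emit:
apply_moves:
  rows:
    - [-0.3,-0.12,-0.03,1,0,0,0]
    - [-0.3,0,0,1,0,0,0]
    - [-0.3,0,0,1,0,0,0]
    - [-0.3,0,0,0.7,0,0,0]
    - [-0.3,0,0,0.2,0,0,0]

```text
t: 14.05
eef_pos: [0.4747, 0.0854, 0.0668]
tcp_rot: [0.0, 1.0, -0.0, -0.002]
contact_force: [-0.4, -0.1, -0.0]
grip_width: 0.0555
grip_force: 0.0
```

Emit:
apply_moves:
  rows:
    - [-0.3,0,0,0,0,0,0]
    - [-0.3,0,0,0,0,0,0]
    - [-0.3,0,0,0,0,0,0]

```text
t: 14.3
eef_pos: [0.4767, 0.0863, 0.0713]
tcp_rot: [-0.0, 1.0, 0.0, 0.001]
contact_force: [0.0, 0.6, 0.5]
grip_width: 0.0556
grip_force: 0.0
```

Down 9 mm more, then grip.

Emit:
apply_moves:
  rows:
    - [-0.3,0,0,0.2,0,0,0]
    - [-0.3,0,0,0.17,0,0,0]
    - [-0.3,0,0,0,0,0,0]
    - [1,0,0,0,0,0,0]
    - [1,0,0,0,0,0,0]

```text
t: 14.72
eef_pos: [0.476, 0.0866, 0.0607]
tcp_rot: [0.0, 1.0, 0.0, 0.0]
contact_force: [0.0, -0.6, 0.7]
grip_width: 0.0324
grip_force: 0.0
```

Emit:
apply_moves:
  rows:
    - [1,0,0,0,0,0,0]
    - [1,0,0,0,0,0,0]
    - [1,0,0,0,0,0,0]
    - [1,0,0,0,0,0,0]

```text
t: 15.05
eef_pos: [0.4761, 0.0866, 0.0608]
tcp_rot: [-0.0, 1.0, 0.0, 0.0]
contact_force: [-0.1, 0.5, 2.9]
grip_width: 0.017
grip_force: 58.6
```

Emit:
apply_moves:
  rows:
    - [1,0,0,-0.3,0,0,0]
    - [1,0,0,-0.4,0,0,0]
    - [1,0,0,-0.5,0,0,0]
    - [1,0,0,-0.8,0,0,0]
    - [1,0,0,-1,0,0,0]

```text
t: 15.47
eef_pos: [0.4755, 0.0865, 0.1365]
tcp_rot: [0.0, 1.0, 0.0, -0.001]
contact_force: [0.8, -0.4, -1.2]
grip_width: 0.0173
grip_force: 58.6
```

Emit:
apply_moves:
  rows:
    - [1,0,0,-1,0,0,0]
    - [1,0,0,-1,0,0,0]
    - [1,0,0.6,-0.6,0,0,0]
    - [1,0,1,0,0,0,0]
    - [1,0,1,0,0,0,0]

```text
t: 15.88
eef_pos: [0.4763, 0.0212, 0.2033]
tcp_rot: [0.0, 1.0, 0.001, 0.002]
contact_force: [0.0, -0.7, -1.5]
grip_width: 0.0168
grip_force: 58.6
```

Emit:
apply_moves:
  rows:
    - [1,0,1,0,0,0,0]
    - [1,0,1,0,0,0,0]
    - [1,0,1,0,0,0,0]
    - [1,0,1,0,0,0,0]
    - [1,0,1,0,0,0,0]

```text
t: 16.3
eef_pos: [0.4759, -0.1047, 0.2021]
tcp_rot: [0.0, 1.0, 0.0, 0.001]
contact_force: [-0.1, 0.1, 0.5]
grip_width: 0.0172
grip_force: 58.6
```

Emit:
apply_moves:
  rows:
    - [1,0,1,0,0,0,0]
    - [1,0,1,0,0,0,0]
    - [1,0,0,0,0,0,0]
    - [1,0,0,0,0,0,0]

```text
t: 16.63
eef_pos: [0.4761, -0.1543, 0.2016]
tcp_rot: [0.0, 1.0, -0.001, 0.0]
contact_force: [0.2, 0.4, -1.1]
grip_width: 0.0169
grip_force: 58.7
```

```bash
python3 - <<'E'
from h import *
o=bot.get_obs();print(o['eef_pos'],o['grip_width'],o['grip_force']);im,C=snap('w10')
print([fit(im,C,.475,-.228,rim('grey')),fit(im,C,.471,-.392,rim('blue'))])
E
```

```text
[ 0.47605217 -0.15434065  0.20161214] 0.016851706335726132 58.706430833553895
[(np.float32(52.683674), np.float64(0.4745), np.float64(-0.228)), (np.float32(27.24319), np.float64(0.471), np.float64(-0.392))]
```

Emit:
apply_moves:
  rows:
    - [1,-0.2,0.52,0,0,0,0]
    - [1,0,1,0,0,0,0]
    - [1,0,1,0,0,0,0]
    - [1,0,1,0,0,0,0]
    - [1,0,1,0,0,0,0]

```text
t: 17.1
eef_pos: [0.4715, -0.2665, 0.2014]
tcp_rot: [0.0, 1.0, 0.001, 0.0]
contact_force: [0.5, 0.4, 0.1]
grip_width: 0.0168
grip_force: 58.7
```

Emit:
apply_moves:
  rows:
    - [1,0,1,0,0,0,0]
    - [1,0,1,0,0,0,0]
    - [1,0,1,0,0,0,0]
    - [1,0,1,0,0,0,0]
    - [1,0,1,0,0,0,0]

```text
t: 17.52
eef_pos: [0.4718, -0.3916, 0.2013]
tcp_rot: [0.0, 1.0, 0.001, 0.0]
contact_force: [0.7, 0.4, -0.7]
grip_width: 0.0168
grip_force: 58.7
```

Emit:
apply_moves:
  rows:
    - [1,0,0,0,0,0,0]
    - [1,0,0,0,0,0,0]
    - [1,0,0,0,0,0,0]

```text
t: 17.77
eef_pos: [0.4718, -0.3904, 0.2009]
tcp_rot: [-0.0, 1.0, 0.001, 0.0]
contact_force: [-0.4, 0.1, -0.8]
grip_width: 0.017
grip_force: 58.8
```

```bash
python3 - <<'E'
from h import *
o=bot.get_obs();print(o['eef_pos'],o['grip_width'],o['grip_force']);im,C=snap('w11')
print([fit(im,C,.475,-.228,rim('grey')),fit(im,C,.471,-.392,[(.092,.049)])])
cv2.imwrite('pics/w11.png',im[60:,:,::-1])
E
```

```text
[ 0.47175947 -0.3904284   0.20088564] 0.01697735996260324 58.786154270055704
[(np.float32(51.70203), np.float64(0.4755), np.float64(-0.2295)), (np.float32(46.20502), np.float64(0.47), np.float64(-0.393))]
```

View pics/w11.png

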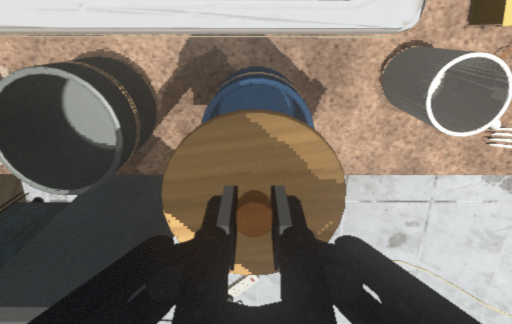

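Emit:
apply_moves:
  rows:
    - [1,-0.02,0.08,1,0,0,0]
    - [1,0,0,1,0,0,0]
    - [1,0,0,0.8,0,0,0]
    - [1,0,0,0.4,0,0,0]
    - [1,0,0,0.2,0,0,0]

```text
t: 18.23
eef_pos: [0.4708, -0.3922, 0.1144]
tcp_rot: [-0.001, 1.0, 0.001, -0.001]
contact_force: [0.5, -0.5, 0.5]
grip_width: 0.017
grip_force: 58.8
```

Emit:
apply_moves:
  rows:
    - [1,0,0,0.1,0,0,0]
    - [1,0,0,0.1,0,0,0]
    - [1,0,0,0.05,0,0,0]
    - [1,0,0,0,0,0,0]

```text
t: 18.57
eef_pos: [0.4711, -0.3936, 0.1101]
tcp_rot: [0.0, 1.0, 0.0, 0.0]
contact_force: [0.3, -0.7, -0.4]
grip_width: 0.0169
grip_force: 58.8
```

Emit:
apply_moves:
  rows:
    - [1,0,-0.03,0.1,0,0,0]
    - [1,0,0,0.08,0,0,0]
    - [1,0,0,0.04,0,0,0]
    - [1,0,0,0,0,0,0]

```text
t: 18.9
eef_pos: [0.4714, -0.3929, 0.1046]
tcp_rot: [0.0, 1.0, 0.0, 0.001]
contact_force: [2.0, -0.7, 3.9]
grip_width: 0.017
grip_force: 59.2
```

Emit:
apply_moves:
  rows:
    - [1,0,0,0.04,0,0,0]
    - [1,0,0,0,0,0,0]
    - [1,0,0,0,0,0,0]

```text
t: 19.15
eef_pos: [0.4716, -0.393, 0.104]
tcp_rot: [0.001, 1.0, 0.0, 0.001]
contact_force: [3.3, 1.7, 8.3]
grip_width: 0.0171
grip_force: 59.6
```

Emit:
apply_moves:
  rows:
    - [-0.3,0,0,0,0,0,0]
    - [-0.3,0,0,0,0,0,0]
    - [-0.3,0,0,0,0,0,0]
    - [-0.3,0,0,-0.6,0,0,0]
    - [-0.3,0,0,-1,0,0,0]

```text
t: 19.57
eef_pos: [0.4699, -0.3919, 0.1412]
tcp_rot: [-0.002, 1.0, 0.0, -0.002]
contact_force: [0.3, 1.0, 0.1]
grip_width: 0.0555
grip_force: 0.0
```

Emit:
apply_moves:
  rows:
    - [-0.3,0,0,-1,0,0,0]
    - [-0.3,0,0,-1,0,0,0]
    - [-0.3,0.1,-1,-0.4,0,0,0]
    - [-0.3,0.1,-1,0,0,0,0]
    - [-0.3,0,-1,0,0,0,0]

```text
t: 19.98
eef_pos: [0.4761, -0.3171, 0.2048]
tcp_rot: [0.001, 1.0, -0.0, 0.001]
contact_force: [0.0, -0.4, -0.8]
grip_width: 0.0553
grip_force: 0.0
```

Emit:
apply_moves:
  rows:
    - [-0.3,0,-1,0,0,0,0]
    - [-0.3,0,-1,0,0,0,0]
    - [-0.3,0,-1,0,0,0,0]
    - [-0.3,0,-0.6,0,0,0,0]
    - [-0.3,0,0,0,0,0,0]

```text
t: 20.4
eef_pos: [0.4759, -0.2257, 0.204]
tcp_rot: [0.0, 1.0, 0.001, 0.001]
contact_force: [-0.5, -1.0, 0.0]
grip_width: 0.0553
grip_force: 0.0
```

```bash
python3 - <<'E'
from h import *
o=bot.get_obs();print(o['eef_pos'],o['grip_width']);im,C=snap('w12')
g=fit(im,C,.475,-.228,rim('grey'));b=fit(im,C,.471,-.392,[(.101,.05),(.118,.0105)]);print(g,b)
overlay(im,C,[(b[1],b[2],.101,.05),(b[1],b[2],.118,.0105),(g[1],g[2],.104,.0555),(g[1],g[2],.104,.0495)],(0,60,512,384),1.5,'pics/o12.png')
E
```

```text
[ 0.47589205 -0.22565187  0.20398083] 0.055280007271320576
(np.float32(59.253643), np.float64(0.4745), np.float64(-0.2285)) (np.float32(76.17872), np.float64(0.4695), np.float64(-0.392))
```

View pics/o12.png

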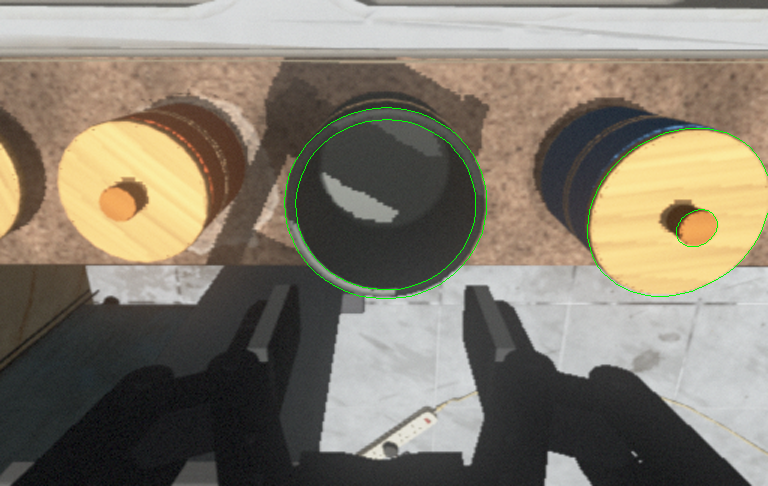

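Emit:
apply_moves:
  rows:
    - [-0.3,0,-1,0,0,0,0]
    - [-0.3,0,-1,0,0,0,0]
    - [-0.3,0,-1,0,0,0,0]
    - [-0.3,0,-1,0,0,0,0]
    - [-0.3,0,-1,0,0,0,0]

```text
t: 20.87
eef_pos: [0.4757, -0.1026, 0.2032]
tcp_rot: [0.0, 1.0, -0.0, 0.0]
contact_force: [0.2, 0.0, -0.8]
grip_width: 0.0553
grip_force: 0.0
```

Emit:
apply_moves:
  rows:
    - [-0.3,0,-1,0,0,0,0]
    - [-0.3,0,-1,0,0,0,0]
    - [-0.3,0,-1,0,0,0,0]
    - [-0.3,0,-1,0,0,0,0]
    - [-0.3,0,-1,0,0,0,0]

```text
t: 21.28
eef_pos: [0.4759, 0.0226, 0.2032]
tcp_rot: [0.0, 1.0, -0.0, 0.0]
contact_force: [0.4, 0.3, 0.3]
grip_width: 0.0553
grip_force: 0.0
```

Emit:
apply_moves:
  rows:
    - [-0.3,0,-1,1,0,0,0]
    - [-0.3,0,-1,1,0,0,0]
    - [-0.3,0,-0.5,0.5,0,0,0]
    - [-0.3,0,0,0,0,0,0]
    - [-0.3,0,0,0,0,0,0]

```text
t: 21.7
eef_pos: [0.4757, 0.0844, 0.1403]
tcp_rot: [0.0, 1.0, 0.001, -0.0]
contact_force: [0.9, 0.2, 0.1]
grip_width: 0.0556
grip_force: 0.0
```

```bash
python3 - <<'E'
from h import *
o=bot.get_obs();print(o['eef_pos'],o['grip_width']);im,C=snap('w13')
print(fit(im,C,.477,.087,[(.029,.0565),(.046,.0105)]),fit(im,C,.477,.087,[(.046,.0105)]))
E
```

```text
[0.47573303 0.08444613 0.14029142] 0.05558946953314984
(np.float32(53.34307), np.float64(0.4715), np.float64(0.08650000000000001)) (np.float32(47.575905), np.float64(0.4735), np.float64(0.08650000000000001))
```

Emit:
apply_moves:
  rows:
    - [-0.3,-0.11,-0.08,1,0,0,0]
    - [-0.3,0,0,1,0,0,0]
    - [-0.3,0,0,1,0,0,0]
    - [-0.3,0,0,0.7,0,0,0]
    - [-0.3,0,0,0.2,0,0,0]

```text
t: 22.17
eef_pos: [0.4724, 0.0855, 0.0413]
tcp_rot: [0.0, 1.0, -0.0, -0.001]
contact_force: [-0.0, -0.0, -0.2]
grip_width: 0.0558
grip_force: 0.0
```

Emit:
apply_moves:
  rows:
    - [-0.3,0,0,0.1,0,0,0]
    - [-0.3,0,0,0,0,0,0]
    - [-0.3,0,0,0,0,0,0]

```text
t: 22.42
eef_pos: [0.4737, 0.0865, 0.0419]
tcp_rot: [-0.0, 1.0, 0.0, 0.001]
contact_force: [0.3, 0.8, -0.1]
grip_width: 0.0553
grip_force: 0.0
```

Emit:
apply_moves:
  rows:
    - [-0.3,0,0,0.2,0,0,0]
    - [-0.3,0,0,0.19,0,0,0]
    - [-0.3,0,0,0,0,0,0]
    - [1,0,0,0,0,0,0]
    - [1,0,0,0,0,0,0]

```text
t: 22.83
eef_pos: [0.4728, 0.0869, 0.0306]
tcp_rot: [0.0, 1.0, 0.0, 0.0]
contact_force: [0.1, -0.6, 0.3]
grip_width: 0.0322
grip_force: 0.0
```

Emit:
apply_moves:
  rows:
    - [1,0,0,0,0,0,0]
    - [1,0,0,0,0,0,0]
    - [1,0,0,0,0,0,0]
    - [1,0,0,0,0,0,0]

```text
t: 23.17
eef_pos: [0.4729, 0.0869, 0.0309]
tcp_rot: [-0.0, 1.0, 0.0, 0.0]
contact_force: [-0.8, 1.1, 5.0]
grip_width: 0.0173
grip_force: 58.6
```

Emit:
apply_moves:
  rows:
    - [1,0,0,-0.3,0,0,0]
    - [1,0,0,-0.4,0,0,0]
    - [1,0,0,-0.5,0,0,0]
    - [1,0,0,-0.8,0,0,0]
    - [1,0,0,-1,0,0,0]

```text
t: 23.58
eef_pos: [0.4722, 0.0867, 0.1064]
tcp_rot: [0.0, 1.0, 0.0, -0.001]
contact_force: [0.4, -0.1, -0.8]
grip_width: 0.0169
grip_force: 58.7
```

Emit:
apply_moves:
  rows:
    - [1,0,0,-1,0,0,0]
    - [1,0,0,-1,0,0,0]
    - [1,0,0,-1,0,0,0]
    - [1,0,0.6,-0.8,0,0,0]
    - [1,0,1,0,0,0,0]

```text
t: 24.0
eef_pos: [0.4738, 0.0476, 0.2064]
tcp_rot: [-0.0, 1.0, 0.002, 0.003]
contact_force: [1.1, -1.6, 0.7]
grip_width: 0.0171
grip_force: 58.7
```

Emit:
apply_moves:
  rows:
    - [1,0,1,0,0,0,0]
    - [1,0,1,0,0,0,0]
    - [1,0,1,0,0,0,0]
    - [1,0,1,0,0,0,0]
    - [1,0,1,0,0,0,0]

```text
t: 24.42
eef_pos: [0.4726, -0.0794, 0.202]
tcp_rot: [0.0, 1.0, 0.0, 0.001]
contact_force: [0.2, -0.4, -1.1]
grip_width: 0.0169
grip_force: 58.7
```

Emit:
apply_moves:
  rows:
    - [1,0,1,0,0,0,0]
    - [1,0,1,0,0,0,0]
    - [1,0,0,0,0,0,0]
    - [1,0,0,0,0,0,0]
    - [1,0,0,0,0,0,0]

```text
t: 24.83
eef_pos: [0.4729, -0.1279, 0.2014]
tcp_rot: [0.0, 1.0, 0.0, 0.0]
contact_force: [0.2, -0.5, -1.2]
grip_width: 0.0172
grip_force: 58.8
```

```bash
python3 - <<'E'
from h import *
o=bot.get_obs();print(o['eef_pos'],o['grip_width'],o['grip_force']);im,C=snap('w14')
he=bot.get_calibration('wrist')['hand_eye']
for k,off,r in(('w5',.0333,.037),('w8',.0329,.0435),('w11',.0318,.05),('w14',.0309,.0565)):
    im,C=load(k);T=np.eye(4);T[:3,:3]=C[1];T[:3,3]=C[2];p=(T@np.linalg.inv(he))[:3,3]
    f=fit(im,C,p[0],p[1],[(p[2]-off+.029,r)]);print(k,p.round(4),f[0],(np.array(f[1:])-p[:2]).round(4))
im,C=load('w14');print(fit(im,C,.4745,-.2285,rim('grey')))
overlay(im,C,[(f[1],f[2],p[2]-off+.029,r)],(0,60,512,384),1.5,'pics/o14.png')
E
```

```text
[ 0.47287471 -0.12794994  0.20136839] 0.017188023696996742 58.80626950180158
w5 [0.4804 0.087  0.1741] 52.03225 [-0.0005 -0.0005]
w8 [ 0.4792 -0.0834  0.1567] 50.208767 [-0.0015 -0.001 ]
w11 [ 0.4718 -0.3904  0.2009] 57.08771 [-0.002  0.   ]
w14 [ 0.4729 -0.1279  0.2014] 48.32268 [-0.0015 -0.0005]
(np.float32(60.348965), np.float64(0.4745), np.float64(-0.228))
```

View pics/o14.png

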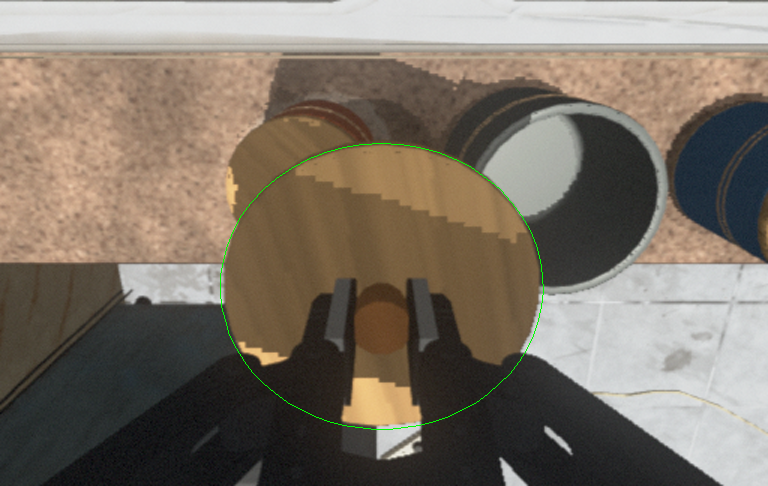

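Emit:
apply_moves:
  rows:
    - [1,0.09,1,0,0,0,0]
    - [1,0,1,0,0,0,0]
    - [1,0,1,0,0,0,0]
    - [1,0,1,0,0,0,0]
    - [1,0,0,0,0,0,0]

```text
t: 25.3
eef_pos: [0.4753, -0.2303, 0.2007]
tcp_rot: [0.0, 1.0, 0.0, -0.0]
contact_force: [0.5, 0.1, -0.2]
grip_width: 0.017
grip_force: 58.9
```

Emit:
apply_moves:
  rows:
    - [1,0,0,0,0,0,0]
    - [1,0,0,0.8,0,0,0]
    - [1,0,0,0.8,0,0,0]
    - [1,0,0,0.6,0,0,0]
    - [1,0,0,0.4,0,0,0]

```text
t: 25.72
eef_pos: [0.4751, -0.2266, 0.1342]
tcp_rot: [-0.0, 1.0, 0.001, -0.0]
contact_force: [0.2, 0.1, 0.2]
grip_width: 0.0171
grip_force: 58.9
```

Emit:
apply_moves:
  rows:
    - [1,0,0,0.2,0,0,0]
    - [1,0,0,0.2,0,0,0]
    - [1,0,0,0.1,0,0,0]
    - [1,0,0,0,0,0,0]
    - [1,0,0,0,0,0,0]

```text
t: 26.13
eef_pos: [0.4755, -0.2282, 0.1237]
tcp_rot: [0.0, 1.0, 0.0, 0.0]
contact_force: [0.6, -0.6, -0.8]
grip_width: 0.0171
grip_force: 58.9
```

Seat height is 0.115: 8.5 mm to go.

Emit:
apply_moves:
  rows:
    - [1,0,0,0.12,0,0,0]
    - [1,0,0,0.1,0,0,0]
    - [1,0,0,0.06,0,0,0]
    - [1,0,0,0,0,0,0]
    - [1,0,0,0,0,0,0]

```text
t: 26.55
eef_pos: [0.4752, -0.2282, 0.116]
tcp_rot: [-0.0, 1.0, 0.0, -0.0]
contact_force: [-0.2, 0.8, -0.7]
grip_width: 0.0171
grip_force: 58.9
```

Emit:
apply_moves:
  rows:
    - [1,0,0,0.06,0,0,0]
    - [1,0,0,0.04,0,0,0]
    - [1,0,0,0,0,0,0]

```text
t: 26.8
eef_pos: [0.4755, -0.2284, 0.1151]
tcp_rot: [0.0, 1.0, 0.0, 0.0]
contact_force: [-6.3, 2.7, 14.1]
grip_width: 0.0171
grip_force: 60.3
```

Seated (14 N at the expected height). Release, rise and look.

Emit:
apply_moves:
  rows:
    - [-0.3,0,0,0,0,0,0]
    - [-0.3,0,0,0,0,0,0]
    - [-0.3,0,0,0,0,0,0]
    - [-0.3,0,0,-0.6,0,0,0]
    - [-0.3,0,0,-1,0,0,0]

```text
t: 27.22
eef_pos: [0.4742, -0.2276, 0.1514]
tcp_rot: [-0.001, 1.0, 0.0, -0.002]
contact_force: [0.0, -0.3, 1.1]
grip_width: 0.0557
grip_force: 0.0
```

Emit:
apply_moves:
  rows:
    - [-0.3,0,0,-1,0,0,0]
    - [-0.3,0,0,-1,0,0,0]
    - [-0.3,0,0,-1,0,0,0]
    - [-0.3,0,-1,-1,0,0,0]
    - [-0.3,0,-1,-1,0,0,0]

```text
t: 27.63
eef_pos: [0.4749, -0.1782, 0.2794]
tcp_rot: [-0.0, 1.0, -0.001, -0.0]
contact_force: [0.6, 1.0, 0.9]
grip_width: 0.0555
grip_force: 0.0
```

Emit:
apply_moves:
  rows:
    - [-0.3,0,-0.5,-1,0,0,0]
    - [-0.3,0,0,0,0,0,0]
    - [-0.3,0,0,0,0,0,0]

```text
t: 27.88
eef_pos: [0.4756, -0.1653, 0.3048]
tcp_rot: [0.0, 1.0, 0.001, 0.001]
contact_force: [-0.1, -0.4, -1.1]
grip_width: 0.0555
grip_force: 0.0
```

```bash
python3 - <<'E'
from h import *
o=bot.get_obs();print(o['eef_pos'],o['contact_force'],o['grip_width']);im,C=snap('w15')
cs=[]
for n,x,y,r in(('white',.474,.269,.037),('terra',.479,-.082,.0435),('grey',.475,-.228,.0565),('blue',.471,-.392,.05)):
    z=RIM[n][0]
    f=fit(im,C,x,y,[(z+.009,r),(z+.026,.0105)]);print(n,f);cs+=[(f[1],f[2],z+.009,r),(f[1],f[2],z+.026,.0105)]
overlay(im,C,cs,(0,60,512,260),1.5,'pics/a.png')
s=bot.grab_frame('scene')[:,:,::-1][110:300,190:330]
a=cv2.imread('pics/a.png');b=np.zeros((300,768,3),np.uint8);s=cv2.resize(s,None,fx=1.57,fy=1.57,interpolation=cv2.INTER_CUBIC);b[:s.shape[0],:s.shape[1]]=s
cv2.imwrite('pics/fin.png',np.vstack([a,b]))
E
```

```text
[ 0.47559057 -0.16528378  0.30477703] [-0.11827607 -0.43172309 -1.10576563] 0.05546678676748736
white (np.float32(0.0), np.float64(0.46199999999999997), np.float64(0.257))
terra (np.float32(63.50349), np.float64(0.4785), np.float64(-0.08249999999999999))
grey (np.float32(73.614174), np.float64(0.474), np.float64(-0.229))
blue (np.float32(79.667656), np.float64(0.4695), np.float64(-0.392))
```

View pics/fin.png

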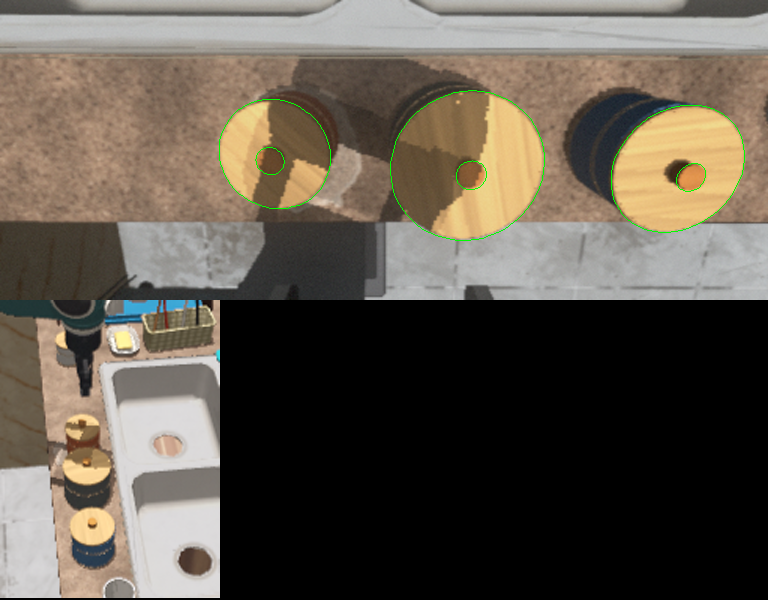

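The wrist view shows terracotta (275,153), grey (467,165) and blue (678,168) with their discs on the outlines for a seated lid. The small lid was confirmed seated on white earlier, in w6 and again in w9. Handing in.

```bash
python3 -c "from station import bot;print(bot.sign_off())"
```

```text
the job is handed in; nothing more can be done
None
```

All four lids are seated on their matching canisters, and the job is handed in at about 28 s on the robot's clock; no verdict came back.

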